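# Reset the detector controller through its covered well

## Robot

A 6-joint arm with a two-finger parallel gripper is mounted at the origin on the work surface. World frame = base frame: x ahead of the robot, y to its left, z up, the work surface at z = 0. Lengths are in m, angles in rad, forces in N, time in s.
With the tool pointing down it reaches from about 0.325 to 0.775 m from the base axis. Payload 5.5 kg.
Tool frame: the origin (TCP) lies midway between the tips of the shut fingers; the grasp point (between the pads) lies 19 mm behind it; x points along the fingers, y is the direction in which the jaws open and shut, and the axes are right-handed (so a half turn about x gives the same grasp; the last joint's range is limited). The gripper opens to 88 mm and grips with 3 to 60 N. Pads are 20 mm wide; open, the fingers measure 115 mm over their backs; the gripper's body (75 mm by 178 mm) begins 61 mm behind the grasp point.
Start: joints at [1.181, 0.091, 1.231, -0, 1.82, -0.057], TCP at [0.196, 0.567, 0.223] pointing down, gripper open.
Joint ranges: [-2.87, 2.87], [-0.86, 2.18], [0.17, 2.46], [-1.51, 4.65], [0.06, 2.69], [-2.65, 2.65]. Speed limits (rad/s): [2.57, 2.57, 3.01, 3.14, 3.14, 3.14].

## Interface

Orientations are given as a unit quaternion [w, x, y, z].
In Python, from rig import * gives the robot as it stands.
- The arm moves only by the shell command python3 -m crank 'ROWS' [OPENING] [FORCE]. ROWS is JSON, a list of rows, each an object of numbers: "tx", "ty", "tz": the shift along the tool's x, y, z in cm; "wx", "wy", "wz": the turn, a rotation vector about the tool's x, y, z in rad. In form: [{"tx": .., "ty": .., "tz": .., "wx": .., "wy": .., "wz": ..}, ...]. A call has 1 to 12 rows; each row shifts and turns the pose as measured when the row begins, along the tool's axes as they then stand; what a row does not reach is not made up. A row lasts 1/12 s, in which the tool goes at most 41.7 mm and 7.16 degrees, less where a joint would pass 70% of its speed; a pose out of reach is approached as far as the arm can. A call with a gripper value outside its range is refused whole. OPENING is the finger opening in cm, from 0 to 8.78, set as the call begins (- or left out, the last holds). The fingers move at their own pace and stop on an object; FORCE is the grip in N (left out, the last holds). Time passes only in rows, so rows that do not move let the fingers close. It gives the time, the measured TCP pose, the force and the opening at its end, in the units of the state.
- get_state(): the state, without advancing time (a new reading comes with each control period).
- camera(name): name is "scene" or "top"; returns a dict with "image" (384x512x3 uint8, red, green, blue), "z_map" (384x512 float32, m along the optical axis (not along the pixel's ray), 0 where there is no reading), "K" (3x3 intrinsics, pixels), "position" and "orientation" of the camera in the world. Camera axes: x right, y up, looking along -z (the intrinsics and any distortion apply to the point x, -y, -z); pixel columns grow to the right and rows downward; lengths in m; the calibration is good to about 2 mm. A picture is of the moment at which its call begins.
- finish_job(): hands the job in, once; it reports no verdict.
Trained networks look in a picture, given as the dict that the camera call returned (one of the last four; its "shot" number tells which), for a name from the list of things; names that differ only in an ending like _2 or _b are one class to them, and where a whole thing is asked for, a point or a joint stands for the part that bears it (a point fixed in the world has none). Each returns a list of dicts, best first, with "score" (0 to 1); they miss things now and then, are a little off and sometimes report something else, mostly with a low value. They report only what shows in the picture. A call takes as long as a camera call. They do not tell look-alikes from the thing itself.
- search_frame(query, picture): "bbox" ([left, top, right, bottom] in pixels, round what is visible of it).
The state is a dict: "time_s": time; "joints": joint angles; "joint_velocities": joint speeds; "tau": joint torques, N m; "position": TCP position; "tool_rot": TCP orientation; "wrist_force": force on the tool from outside, world axes, zero at the start; "wrist_torque": the same for the moment, N m; "opening": finger opening in m.
Only numpy, scipy, OpenCV 4.12 (cv2) and the standard library are available. Lean on these libraries where they do the work, as an engineer would, in place of code of your own. Each camera call takes 0.05 s, during which the arm holds its last target.

## Task

Reset the controller, the aluminium unit with the sliding dark steel cover on top: with closed fingertips push the cover fully open, reach into the round well and press the sunken key all the way down, holding it for about a second, then let it up and push the cover fully shut again. Only push and press: do not pinch or lift anything, do not press the square key of the other unit, and leave both units and everything else on the bench standing where they are.

Things in the scene. Friction and masses are not known exactly. Their poses are not given: they have to be found in the camera images.
- controller: loose aluminium instrument unit, 130 (x) x 190 (y) x 75 (z) mm, 1.1 to 2.1 kg; origin at the centre of its underside, z up, y along its length, grey front with sockets at -x. The one to reset: in its flat top is a round well, 48 mm in diameter, 30 mm deep, centre at x = 0, y = +45 mm, under a sliding dark steel cover between two 6 mm high rails at x = +-36 mm
- cover (a joint): the cover's position in m: 0 = fully shut over the well, 0.070 = fully open (end stop); it grows as the cover moves towards the controller's -y. The well is clear above 0.054. It starts between 0 and 0.012, rubs with about 1.5 N and stays where it is left
- cover_lip (a point): middle of the top edge of the upright lip across the dark steel cover, for pushing. Cover: plate 64 (x) x 60 (y) x 4 mm on the controller's top; the lip stands in its middle, 40 mm (x) long, 6 mm (y) thick, 20 mm high above the plate (this point: 99 mm above the bench). Moves with the cover; axes as the controller's
- well_mouth (a point): centre of the mouth of the round well, level with the controller's top; axes as the controller's
- reset_key_top (a point): centre of the top of the round black reset key, 28 mm in diameter, 20 mm below the well's mouth (8 mm above the well's floor). Moves with the key
- reset_key (a joint): how far the reset key is pressed, in m: 0 = up, 0.006 = fully down; it springs back. It starts to move at 1.5 N and takes about 5 N fully down
- supply: loose aluminium instrument unit, 130 (x) x 190 (y) x 75 (z) mm, 1.1 to 2.1 kg; origin at the centre of its underside, z up, y along its length, grey front with sockets at -x. Not to be operated: it has no cover, and its well is square (44 x 44 mm, 30 mm deep, same place) with a square key
- standby_key (a joint): how far the square key of the other unit is pressed, in m (0 up, 0.006 down): leave it alone
- lens: bystander: black lens barrel, 60 mm in diameter, 60 mm tall, standing; origin at the centre of its underside
- standoff: bystander: brass standoff, about 26 mm across, 57 mm tall with its stud, standing between the units; origin at the centre of its underside
- collar: bystander: aluminium collar, 44 mm in diameter, 18 mm high, lying on top of the other unit (supply); origin at the centre of its underside
- driver: bystander: screwdriver lying on the bench between the units; origin at the underside
- parts_tray: bystander: grey open parts tray, 80 x 120 x 30 mm; origin at the centre of its underside
- jar: bystander: small amber jar with a black cap, 52 mm in diameter, 65 mm tall; origin at the centre of its underside
- cup: bystander: white mug, 72 mm in diameter, 85 mm tall, handle at its +y; origin at the centre of its underside
Mind the look-alikes: they are no part of the job. What is shaped like the controller but purple is not meant.

How it is judged:
By the outcome, as a careful person would: the job done as asked, in the order asked, and still so for the second after the job is handed in, with the robot touching nothing.
It also fails if it takes over 58 s, if anything falls off the work surface, if the arm or the gripper's body presses on something with over 40 N, if the wrist force passes 120 N, or if a joint passes its speed limit or range.

## Working session

There is one attempt and no reset: what is moved stays moved. The work goes in short steps, Python scripts to look and compute and a shell command to move; the robot and the scene stay as the last step left them, time stands still between calls to the robot, and variables do not carry over. Pictures are saved under pics/ and viewed, and the job is handed in when it is done.

```bash
ls; mkdir -p pics
cat > h.py <<'E'
from rig import *
import numpy as np, cv2
from scipy.spatial.transform import Rotation as R
def rot(q): return R.from_quat([q[1],q[2],q[3],q[0]]).as_matrix()
def cloud(c):
    z=c["z_map"]; K=np.array(c["K"]); h,w=z.shape
    u,v=np.meshgrid(np.arange(w),np.arange(h))
    P=np.stack([(u-K[0,2])/K[0,0]*z,-(v-K[1,2])/K[1,1]*z,-z],-1)
    return P@rot(c["orientation"]).T+np.array(c["position"])
def save(c,n,box=None,s=1):
    im=c["image"][:,:,::-1]
    if box: im=im[box[1]:box[3],box[0]:box[2]]
    cv2.imwrite("pics/"+n,cv2.resize(im,None,fx=s,fy=s,interpolation=cv2.INTER_CUBIC))
E
python3 - <<'E'
from h import *
print(get_state())
for n in ("scene","top"):
    c=camera(n); save(c,n+"0.png",s=1.5); print(n,c["K"],c["position"],c["orientation"],[k for k in c])
    np.savez(n+"0.npz",P=cloud(c),im=c["image"])
    for q in ("controller","supply","cover","well_mouth","reset_key_top","standoff","driver","collar"):
        print(q,[( [round(float(x)) for x in d["bbox"]],round(d["score"],2)) for d in search_frame(q,c)][:4])
E
```

```text
pics
{'time_s': 0.0, 'joints': array([ 1.18128997e+00,  9.18338980e-02,  1.23187005e+00, -9.56622028e-06,
        1.81979194e+00, -5.67331020e-02]), 'joint_velocities': array([-0.00092639,  0.0002691 ,  0.00058242, -0.00027472,  0.00162811,
        0.00049688]), 'tau': array([-2.76264800e-03, -4.46453512e+01, -4.06438136e+01,  6.94542658e-02,
        2.96075852e-02, -1.36237686e-04]), 'position': array([0.195911  , 0.56680364, 0.22153077]), 'tool_rot': array([ 0.69719524,  0.11645483,  0.69748663, -0.11776871]), 'wrist_force': array([ 0.38035739,  0.00721345, -0.53736261]), 'wrist_torque': array([ 0.03773376,  0.04482938, -0.00544801]), 'opening': 0.08801804531335818}
scene [[369.17907817   0.         258.48682088]
 [  0.         369.17907817 193.51845954]
 [  0.           0.           1.        ]] [ 0.87939891 -0.53179205  0.59989292] [0.86461307 0.42652667 0.11980813 0.2369921 ] ['image', 'z_map', 'K', 'position', 'orientation', 'shot']
controller [([63, 196, 143, 290], 0.97), ([208, 115, 273, 158], 0.86), ([258, 148, 325, 218], 0.79), ([323, 249, 352, 285], 0.21)]
supply [([135, 2
[... 428 characters left out ...]
    0.         251.24766123]
 [  0.         385.3701514  192.49468763]
 [  0.           0.           1.        ]] [0.35709933 0.05016688 1.16939432] [ 0.71518596  0.04992456 -0.06753161 -0.69387034] ['image', 'z_map', 'K', 'position', 'orientation', 'shot']
controller [([296, 242, 371, 329], 0.85), ([160, 162, 234, 219], 0.79), ([107, 240, 191, 323], 0.63)]
supply []
cover [([168, 177, 193, 201], 0.76), ([306, 280, 340, 316], 0.76), ([119, 252, 150, 282], 0.72)]
well_mouth [([108, 239, 184, 319], 0.91), ([158, 161, 231, 216], 0.86), ([293, 244, 372, 328], 0.85)]
reset_key_top []
standoff [([255, 154, 264, 167], 0.43)]
driver [([253, 213, 260, 244], 0.6)]
collar [([323, 197, 343, 211], 0.46)]
```

View pics/scene0.png

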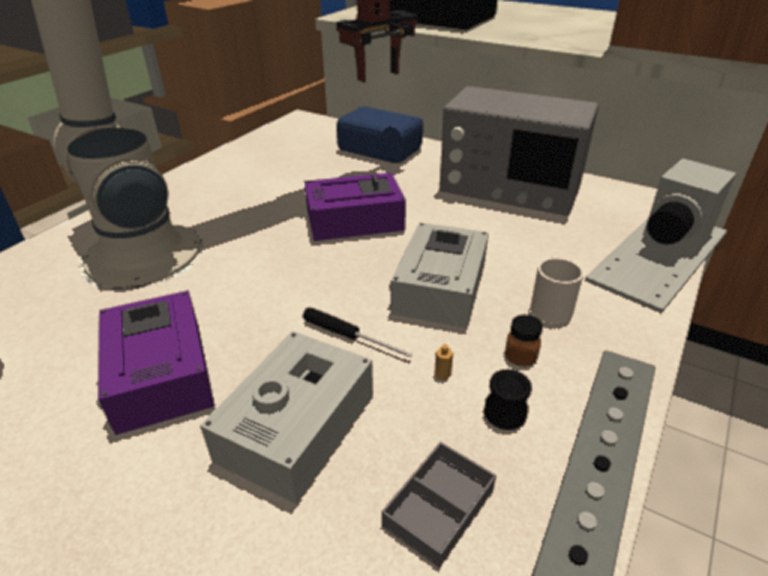

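View pics/top0.png

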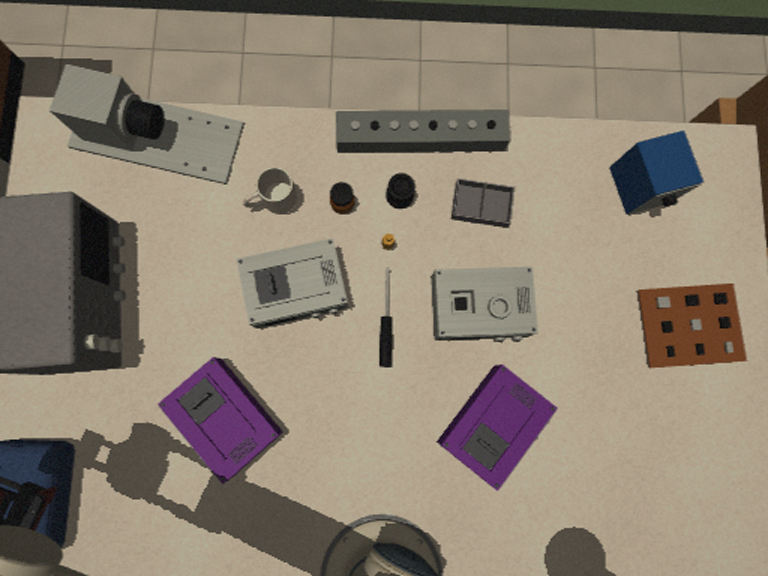

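Candidates in the top image (512-px scale): the aluminium unit with a cover at (197,188), purple look-alikes at (148,280) and (332,285), and the open square-well supply at (323,200). I choose (197,188). Next come a close crop and a pose fit.

```bash
cat > fit.py <<'E'
from h import *
def topfit(P,box,zr,sh=None):
    m=np.zeros(P.shape[:2],bool); m[box[1]:box[3],box[0]:box[2]]=1
    m&=(P[...,2]>zr[0])&(P[...,2]<zr[1])
    n,l,st,_=cv2.connectedComponentsWithStats(m.astype(np.uint8))
    k=1+np.argmax(st[1:,4]); pts=P[l==k]
    r=cv2.minAreaRect((pts[:,:2]*1000).astype(np.float32))
    return r,pts
E
python3 - <<'E'
from fit import *
c=camera("top"); save(c,"crop1.png",(145,150,250,230),7); P=cloud(c)
for n,b in (("ctrl",(150,150,240,225)),("sup",(280,170,365,235))):
    r,p=topfit(P,b,(0.065,0.086)); print(n,r,np.median(p[:,2]),len(p))
m=P[150:225,150:240]; s=m[(m[...,2]>0.088)&(m[...,2]<.12)]; print("lip",s.shape,s.mean(0) if len(s) else 0,s[:,2].max() if len(s) else 0); print(np.round(s*1000))
s0=camera("scene"); PS=cloud(s0)
r,p=topfit(PS,(255,145,330,205),(0.066,0.086)); print("scene",r,np.median(p[:,2]),len(p))
m=PS[140:190,260:330]; s=m[(m[...,2]>0.086)&(m[...,2]<.12)]; print(np.round(s*1000))
save(s0,"crop2.png",(250,140,335,225),7)
E
```

```text
ctrl ((551.6876220703125, 189.8312530517578), (133.12106323242188, 190.64329528808594), 14.536685943603516) 0.07593373072555831 2980
sup ((524.1073608398438, -185.1298370361328), (132.82958984375, 190.7317657470703), 3.6299688816070557) 0.07483644753550656 2593
lip (37, 3) [0.54248704 0.2255285  0.09869589] 0.10405700360790116
[[560. 233.  99.]
 [560. 229. 104.]
 [562. 228.  94.]
 [557. 232. 103.]
 [558. 231.  95.]
 [557. 226. 104.]
 [554. 229. 101.]
 [554. 227. 101.]
 [552. 230.  99.]
 [552. 227.  99.]
 [549. 229. 100.]
 [549. 227.  98.]
 [550. 225.  93.]
 [546. 229. 101.]
 [546. 226. 102.]
 [547. 224.  97.]
 [544. 229.  98.]
 [544. 227.  96.]
 [543. 223. 102.]
 [540. 226. 101.]
 [540. 223. 102.]
 [538. 226.  99.]
 [538. 224.  96.]
 [540. 222.  89.]
 [535. 226.  98.]
 [535. 223.  98.]
 [536. 221.  92.]
 [532. 226.  98.]
 [532. 223. 100.]
 [532. 220.  99.]
 [529. 225.  99.]
 [530. 223.  98.]
 [529. 219. 103.]
 [527. 223.  98.]
 [527. 220.  99.]
 [523. 222. 101.]
 [524. 220.  96.]]
scene ((552.5821533203125, 189.7788543701172), (133.337158203125, 195.15191650390625), 14.58397865295410
[... 750 characters left out ...]
550. 227.  94.]
 [553. 227.  96.]
 [557. 224.  98.]
 [558. 226.  98.]
 [561. 227.  98.]
 [562. 230.  97.]
 [527. 220.  88.]
 [530. 220.  89.]
 [533. 220.  90.]
 [535. 223.  89.]
 [537. 224.  89.]
 [541. 223.  91.]
 [542. 225.  90.]
 [546. 224.  92.]
 [548. 226.  92.]
 [551. 225.  93.]
 [553. 227.  92.]
 [556. 226.  94.]
 [558. 228.  93.]
 [561. 228.  94.]
 [564. 228.  95.]
 [533. 221.  86.]
 [536. 221.  87.]
 [539. 220.  89.]
 [540. 225.  87.]
 [543. 223.  88.]
 [545. 225.  88.]
 [548. 225.  89.]
 [551. 225.  90.]
 [554. 225.  90.]
 [555. 229.  89.]
 [559. 226.  92.]
 [560. 230.  90.]
 [564. 228.  92.]
 [551. 224.  87.]
 [556. 227.  87.]
 [560. 225.  90.]
 [561. 227.  89.]
 [564. 229.  89.]]
```

```bash
ls pics
```

```text
crop1.png
crop2.png
scene0.png
top0.png
```

View crop.

View pics/crop1.png

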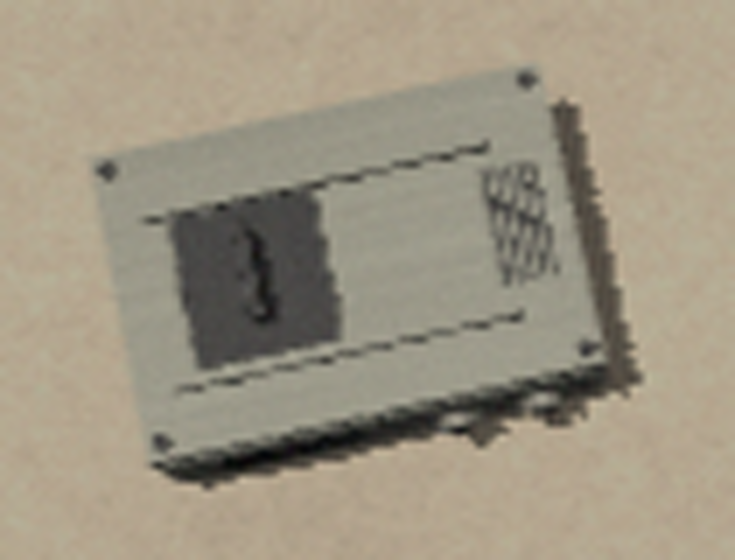

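View pics/crop2.png

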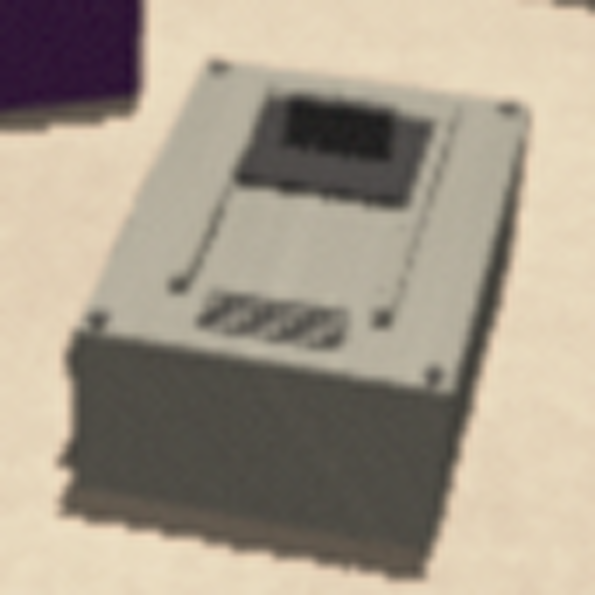

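```bash
cat > st.py <<'E'
from h import *
YAW=np.deg2rad(14.55); C=np.array([.552,.190])
X=np.array([np.cos(YAW),np.sin(YAW)]); Y=np.array([-X[1],X[0]])
def rep(goal=None):
    s=get_state(); M=rot(s["tool_rot"]); p=s["position"]
    print("t %.2f pos"%s["time_s"],np.round(p*1000,1),"F",np.round(s["wrist_force"],2),"op %.3f"%s["opening"])
    d=p[:2]-C; print("ctrl-frame xy mm",np.round([d@X*1000,d@Y*1000],1),"F in ctrl",np.round([s["wrist_force"][:2]@X,s["wrist_force"][:2]@Y,s["wrist_force"][2]],2))
    T=np.stack([[0,0,-1],[X[0],X[1],0],[0,0,0]],1).astype(float); T[:,2]=np.cross(T[:,0],T[:,1])
    for sg in (1,-1):
        Tt=T*np.array([1,sg,sg]); print("rotvec to align (y=%+dX)"%sg,np.round(R.from_matrix(M.T@Tt).as_rotvec(),3))
    print("tool y,z in world",np.round(M[:,1],2),np.round(M[:,2],2), "in ctrl",np.round([M[:2,1]@X,M[:2,1]@Y],3),np.round([M[:2,2]@X,M[:2,2]@Y],3))
    if goal is not None:
        g=np.array([*(C+X*goal[0]/1000+Y*goal[1]/1000),goal[2]/1000]); print("shift cm in tool",np.round(M.T@(g-p)*100,2))
if __name__=="__main__":
    import sys
    rep([float(a) for a in sys.argv[1:4]] if len(sys.argv)>3 else None)
E
python3 st.py 0 62 150
```

```text
t 1.00 pos [196.  567.1 222.6] F [ 0.65 -0.54  0.19] op 0.088
ctrl-frame xy mm [-249.8  454.4] F in ctrl [ 0.5  -0.68  0.19]
rotvec to align (y=+1X) [0.984 0.    0.   ]
rotvec to align (y=-1X) [-2.158 -0.     0.   ]
tool y,z in world [ 0.33  0.95 -0.  ] [ 0.95 -0.33  0.  ] in ctrl [0.554 0.833] [ 0.833 -0.554]
shift cm in tool [  7.26 -18.85  42.53]
```

```bash
python3 -m crank '[{"wx":0.123},{"wx":0.123},{"wx":0.123},{"wx":0.123},{"wx":0.123},{"wx":0.123},{"wx":0.123},{"wx":0.123}]' 0 20; python3 st.py 0 65 170
python3 - <<'E'
import numpy as np
P=np.load("top0.npz")["P"]; m=P[...,2]>0.1
q=P[m]; q=q[(q[:,0]>.1)&(q[:,0]<.9)&(q[:,1]>.2)&(q[:,1]<.8)]
for y in np.arange(.2,.8,.05):
    s=q[(q[:,1]>=y)&(q[:,1]<y+.05)]
    if len(s): print(round(y,2),len(s),s.min(0).round(2),s.max(0).round(2))
E
```

```text
t 1.00 pos [196.  567.1 222.6] F [ 0.65 -0.54  0.19] op 0.088
ctrl-frame xy mm [-249.8  454.4] F in ctrl [ 0.5  -0.68  0.19]
rotvec to align (y=+1X) [0.984 0.    0.   ]
rotvec to align (y=-1X) [-2.158 -0.     0.   ]
tool y,z in world [ 0.33  0.95 -0.  ] [ 0.95 -0.33  0.  ] in ctrl [0.554 0.833] [ 0.833 -0.554]
shift cm in tool [  5.26 -18.6   42.37]
0.2 8 [0.53 0.22 0.1 ] [0.56 0.23 0.1 ]
0.3 60 [0.15 0.33 0.1 ] [0.33 0.35 0.54]
0.35 1038 [0.16 0.35 0.1 ] [0.31 0.4  0.57]
0.4 199 [0.19 0.4  0.49] [0.2  0.42 0.55]
0.45 599 [0.15 0.47 0.1 ] [0.89 0.5  0.35]
0.5 3269 [0.16 0.5  0.1 ] [0.9  0.55 0.36]
0.55 3129 [0.37 0.55 0.1 ] [0.9  0.6  0.21]
0.6 2756 [0.22 0.6  0.1 ] [0.9  0.65 0.22]
0.65 538 [0.36 0.65 0.1 ] [0.85 0.68 0.21]validation failed for argument at $[0]...
```

```bash
python3 -m crank '[{"tx":0,"ty":0,"tz":0,"wx":0.123,"wy":0,"wz":0},{"tx":0,"ty":0,"tz":0,"wx":0.123,"wy":0,"wz":0},{"tx":0,"ty":0,"tz":0,"wx":0.123,"wy":0,"wz":0},{"tx":0,"ty":0,"tz":0,"wx":0.123,"wy":0,"wz":0},{"tx":0,"ty":0,"tz":0,"wx":0.123,"wy":0,"wz":0},{"tx":0,"ty":0,"tz":0,"wx":0.123,"wy":0,"wz":0},{"tx":0,"ty":0,"tz":0,"wx":0.123,"wy":0,"wz":0},{"tx":0,"ty":0,"tz":0,"wx":0.123,"wy":0,"wz":0}]' 0 20; python3 st.py 0 65 170
```

```text
time_s: 1.67
position: [0.196, 0.5671, 0.2226]
tool_rot: [0.555, 0.437, 0.556, -0.438]
wrist_force: [-0.7, -0.6, 0.2]
opening: 0.0379
t 1.67 pos [196.  567.1 222.6] F [-0.68 -0.58  0.2 ] op 0.038
ctrl-frame xy mm [-249.9  454.4] F in ctrl [-0.8  -0.39  0.2 ]
rotvec to align (y=+1X) [-0.017  0.     0.   ]
rotvec to align (y=-1X) [ 3.124  0.    -0.   ]
tool y,z in world [ 0.97  0.23 -0.  ] [ 0.23 -0.97  0.  ] in ctrl [ 1.    -0.017] [-0.017 -1.   ]
shift cm in tool [ 5.26 25.66 38.5 ]
```

```bash
python3 -m crank '[{"tx":0,"ty":2.0,"tz":3.0,"wx":-0.017,"wy":0,"wz":0},{"tx":0,"ty":2.0,"tz":3.0,"wx":0,"wy":0,"wz":0},{"tx":0,"ty":2.0,"tz":3.0,"wx":0,"wy":0,"wz":0},{"tx":0,"ty":2.0,"tz":3.0,"wx":0,"wy":0,"wz":0},{"tx":0,"ty":2.0,"tz":3.0,"wx":0,"wy":0,"wz":0},{"tx":0,"ty":2.0,"tz":3.0,"wx":0,"wy":0,"wz":0},{"tx":0,"ty":2.0,"tz":3.0,"wx":0,"wy":0,"wz":0},{"tx":0,"ty":2.0,"tz":3.0,"wx":0,"wy":0,"wz":0},{"tx":0,"ty":2.0,"tz":3.0,"wx":0,"wy":0,"wz":0},{"tx":0,"ty":2.0,"tz":3.0,"wx":0,"wy":0,"wz":0},{"tx":0,"ty":2.0,"tz":3.0,"wx":0,"wy":0,"wz":0}]'; python3 st.py 0 62 130
```

```text
time_s: 2.58
position: [0.4957, 0.294, 0.2217]
tool_rot: [0.559, 0.432, 0.561, -0.431]
wrist_force: [0.4, 0.5, -0.3]
opening: 0.0005
t 2.58 pos [495.7 294.  221.7] F [ 0.42  0.5  -0.31] op 0.000
ctrl-frame xy mm [-28.3 114.8] F in ctrl [ 0.53  0.38 -0.31]
rotvec to align (y=+1X) [ 0.003 -0.003 -0.   ]
rotvec to align (y=-1X) [-3.138  0.    -0.004]
tool y,z in world [0.97 0.25 0.  ] [ 0.25 -0.97 -0.  ] in ctrl [1.    0.003] [ 0.003 -1.   ]
shift cm in tool [9.15 2.81 5.32]
```

```bash
python3 -m crank '[{"tx":2.2,"ty":0.7,"tz":1.3,"wx":0,"wy":0,"wz":0},{"tx":2.2,"ty":0.7,"tz":1.3,"wx":0,"wy":0,"wz":0},{"tx":2.2,"ty":0.7,"tz":1.3,"wx":0,"wy":0,"wz":0},{"tx":2.2,"ty":0.7,"tz":1.3,"wx":0,"wy":0,"wz":0},{"tx":0,"ty":0,"tz":0,"wx":0,"wy":0,"wz":0},{"tx":0,"ty":0,"tz":0,"wx":0,"wy":0,"wz":0}]'; python3 st.py 0 62 87
python3 - <<'E'
from h import *
c=camera("top"); save(c,"top1.png",(145,150,250,230),7); s=camera("scene"); save(s,"sc1.png",(230,80,345,225),4)
E
```

```text
time_s: 3.08
position: [0.544, 0.2418, 0.1323]
tool_rot: [0.558, 0.437, 0.557, -0.433]
wrist_force: [1.1, 0.2, 0.7]
opening: 0.0003
t 3.08 pos [544.  241.8 132.3] F [1.06 0.23 0.65] op 0.000
ctrl-frame xy mm [ 5.3 52.1] F in ctrl [ 1.08 -0.04  0.65]
rotvec to align (y=+1X) [-0.008 -0.002 -0.005]
rotvec to align (y=-1X) [ 3.133e+00 -8.000e-03  3.000e-03]
tool y,z in world [0.97 0.24 0.01] [ 0.24 -0.97 -0.  ] in ctrl [ 1.    -0.008] [-0.008 -1.   ]
shift cm in tool [ 4.53 -0.56 -0.98]
```

View pics/sc1.png

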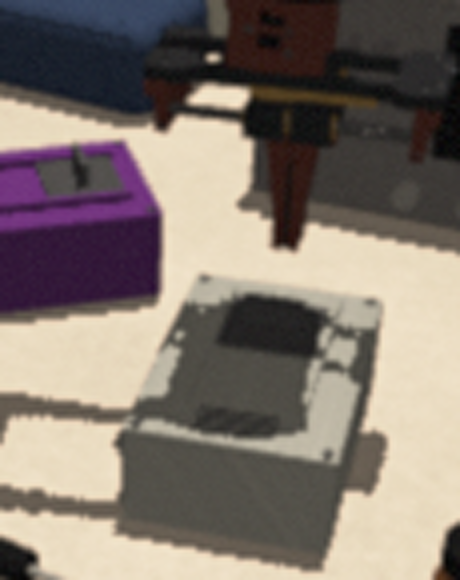

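The scene picture shows the closed fingers above the unit, around (290,245) in the crop. I'll back off to y=62 and then descend behind the lip.

```bash
python3 -m crank '[{"tx":0,"ty":-0.5,"tz":-1.0,"wx":-0.008,"wy":0,"wz":-0.005},{"tx":0,"ty":0,"tz":0,"wx":0,"wy":0,"wz":0},{"tx":1.4,"ty":0,"tz":0,"wx":0,"wy":0,"wz":0},{"tx":1.4,"ty":0,"tz":0,"wx":0,"wy":0,"wz":0},{"tx":0.9,"ty":0,"tz":0,"wx":0,"wy":0,"wz":0},{"tx":0,"ty":0,"tz":0,"wx":0,"wy":0,"wz":0},{"tx":0,"ty":0,"tz":0,"wx":0,"wy":0,"wz":0}]'; python3 st.py 0 50 87; sleep 0;python3 st.py 0 50 87 | grep F
```

```text
time_s: 3.77
position: [0.5355, 0.2571, 0.0988]
tool_rot: [0.562, 0.434, 0.56, -0.427]
wrist_force: [-0.5, 0.7, 0.0]
opening: 0.0004
t 3.77 pos [535.5 257.1  98.8] F [-0.47  0.72  0.03] op 0.000
ctrl-frame xy mm [ 0.9 69.1] F in ctrl [-0.28  0.81  0.03]
rotvec to align (y=+1X) [ 0.008 -0.004 -0.01 ]
rotvec to align (y=-1X) [-3.133  0.015 -0.006]
tool y,z in world [0.97 0.26 0.01] [ 0.26 -0.97 -0.  ] in ctrl [1.    0.008] [ 0.008 -1.   ]
shift cm in tool [ 1.17 -0.12  1.92]
t 3.77 pos [535.5 257.1  98.8] F [-0.47  0.72  0.03] op 0.000
ctrl-frame xy mm [ 0.9 69.1] F in ctrl [-0.28  0.81  0.03]
```

```bash
python3 -m crank '[{"tx":0.6,"ty":0,"tz":0.3,"wx":0,"wy":0,"wz":-0.01},{"tx":0.6,"ty":0,"tz":0.3,"wx":0.008,"wy":0,"wz":0},{"tx":0,"ty":0,"tz":0,"wx":0,"wy":0,"wz":0},{"tx":0,"ty":0,"tz":0,"wx":0,"wy":0,"wz":0}]'; python3 st.py 0 -20 87
```

```text
time_s: 4.1
position: [0.5371, 0.2504, 0.0848]
tool_rot: [0.557, 0.433, 0.561, -0.433]
wrist_force: [0.2, -0.6, 0.4]
opening: 0.0006
t 4.10 pos [537.1 250.4  84.8] F [ 0.23 -0.59  0.41] op 0.001
ctrl-frame xy mm [ 0.8 62.2] F in ctrl [ 0.07 -0.63  0.41]
rotvec to align (y=+1X) [-0.001 -0.004  0.003]
rotvec to align (y=-1X) [3.14  0.004 0.006]
tool y,z in world [ 0.97  0.25 -0.  ] [ 0.25 -0.97 -0.  ] in ctrl [ 1.    -0.001] [-0.001 -1.   ]
shift cm in tool [-0.25 -0.07  8.21]
```

```bash
python3 -m crank '[{"tx":-0.25,"ty":-0.05,"tz":0.5,"wx":0,"wy":0,"wz":0},{"tx":0,"ty":0,"tz":0.5,"wx":0,"wy":0,"wz":0},{"tx":0,"ty":0,"tz":0.5,"wx":0,"wy":0,"wz":0},{"tx":0,"ty":0,"tz":0.5,"wx":0,"wy":0,"wz":0},{"tx":0,"ty":0,"tz":0.5,"wx":0,"wy":0,"wz":0},{"tx":0,"ty":0,"tz":0.5,"wx":0,"wy":0,"wz":0},{"tx":0,"ty":0,"tz":0.5,"wx":0,"wy":0,"wz":0}]'; python3 st.py 0 -12 86
```

```text
time_s: 4.68
position: [0.5461, 0.2144, 0.0879]
tool_rot: [0.557, 0.434, 0.561, -0.432]
wrist_force: [1.0, 1.8, -1.1]
opening: 0.0001
t 4.68 pos [546.1 214.4  87.9] F [ 0.98  1.76 -1.11] op 0.000
ctrl-frame xy mm [ 0.4 25.1] F in ctrl [ 1.39  1.46 -1.11]
rotvec to align (y=+1X) [-0.    -0.006  0.002]
rotvec to align (y=-1X) [3.141e+00 3.000e-03 1.000e-02]
tool y,z in world [ 0.97  0.25 -0.  ] [ 0.25 -0.97 -0.01] in ctrl [ 1. -0.] [-0. -1.]
shift cm in tool [ 0.16 -0.04  3.71]
```

Pushing at about 1.5 N, as expected. Continuing toward the stop.

```bash
python3 -m crank '[{"tx":0.1,"ty":0,"tz":0.5,"wx":0,"wy":0,"wz":0},{"tx":0,"ty":0,"tz":0.5,"wx":0,"wy":0,"wz":0},{"tx":0,"ty":0,"tz":0.5,"wx":0,"wy":0,"wz":0},{"tx":0,"ty":0,"tz":0.5,"wx":0,"wy":0,"wz":0},{"tx":0,"ty":0,"tz":0.4,"wx":0,"wy":0,"wz":0},{"tx":0,"ty":0,"tz":0,"wx":0,"wy":0,"wz":0}]'; python3 st.py 0 -12 86
python3 - <<'E'
from h import *
s=camera("scene"); save(s,"sc2.png",(230,80,345,225),4)
c=camera("top"); save(c,"top2.png",(145,150,250,230),7)
E
```

```text
time_s: 5.18
position: [0.5533, 0.1875, 0.0873]
tool_rot: [0.557, 0.434, 0.561, -0.432]
wrist_force: [-0.5, 1.2, -0.9]
opening: 0.0006
t 5.18 pos [553.3 187.5  87.3] F [-0.51  1.21 -0.94] op 0.001
ctrl-frame xy mm [ 0.6 -2.7] F in ctrl [-0.19  1.3  -0.94]
rotvec to align (y=+1X) [-0.001 -0.006  0.001]
rotvec to align (y=-1X) [3.14e+00 1.00e-03 1.00e-02]
tool y,z in world [ 0.97  0.25 -0.  ] [ 0.25 -0.97 -0.01] in ctrl [ 1.    -0.001] [-0.001 -1.   ]
shift cm in tool [ 0.13 -0.06  0.93]
```

View pics/sc2.png

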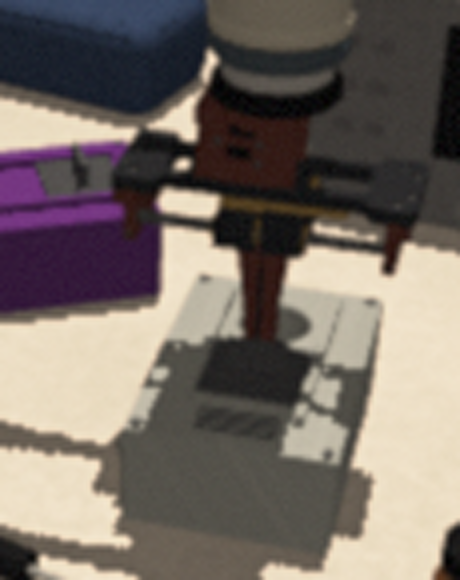

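View pics/top2.png

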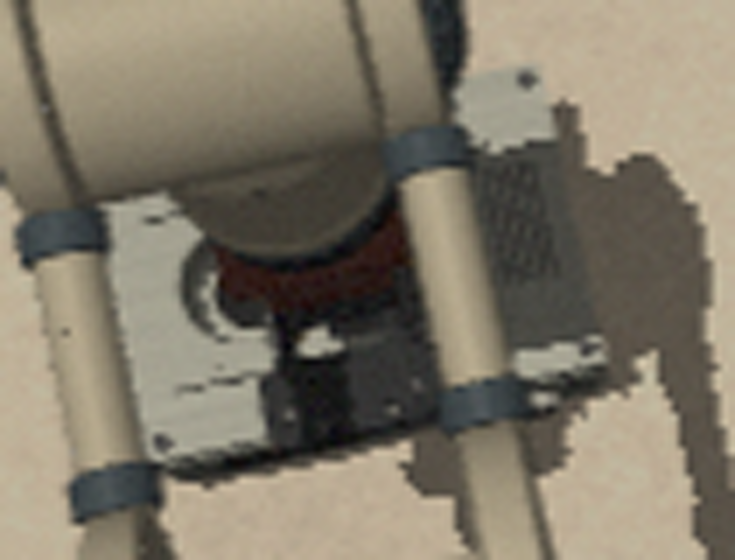

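The cover is moving, the well is appearing at crop (295,320), and the unit's corners are unchanged. Now small steps to the stop.

```bash
python3 -m crank '[{"tx":0,"ty":0,"tz":0.3,"wx":0,"wy":0,"wz":0},{"tx":0,"ty":0,"tz":0.2,"wx":0,"wy":0,"wz":0},{"tx":0,"ty":0,"tz":0,"wx":0,"wy":0,"wz":0}]'; python3 st.py 0 -12 86|head -3;  python3 -m crank '[{"tx":0,"ty":0,"tz":0.15,"wx":0,"wy":0,"wz":0},{"tx":0,"ty":0,"tz":0,"wx":0,"wy":0,"wz":0}]' >/dev/null; python3 st.py 0 -12 86|head -2
```

```text
time_s: 5.53
position: [0.5545, 0.1831, 0.0874]
tool_rot: [0.557, 0.434, 0.561, -0.432]
wrist_force: [-0.4, 0.8, -0.8]
opening: 0.0001
t 5.53 pos [554.5 183.1  87.4] F [-0.39  0.85 -0.75] op 0.000
ctrl-frame xy mm [ 0.7 -7.3] F in ctrl [-0.16  0.92 -0.75]
rotvec to align (y=+1X) [-0.    -0.006  0.001]
t 5.70 pos [554.8 181.6  87.4] F [-0.37  0.31 -0.01] op 0.000
ctrl-frame xy mm [ 0.7 -8.8] F in ctrl [-0.28  0.39 -0.01]
```

```bash
for i in 1; do python3 -m crank '[{"tx":0,"ty":0,"tz":0.2,"wx":0,"wy":0,"wz":0}]' >/dev/null; python3 st.py|head -2; python3 -m crank '[{"tx":0,"ty":0,"tz":0.15,"wx":0,"wy":0,"wz":0}]' >/dev/null; python3 st.py|head -2;  python3 -m crank '[{"tx":0,"ty":0,"tz":0.1,"wx":0,"wy":0,"wz":0}]' >/dev/null; python3 st.py|head -2; done
```

```text
t 5.78 pos [555.3 180.   87.4] F [0.19 1.77 0.29] op 0.000
ctrl-frame xy mm [  0.6 -10.5] F in ctrl [0.62 1.66 0.29]
t 5.87 pos [555.4 179.5  87.5] F [-1.65  7.55 -0.49] op 0.001
ctrl-frame xy mm [  0.7 -11. ] F in ctrl [ 0.3   7.72 -0.49]
t 5.95 pos [555.4 179.6  87.5] F [-1.69  5.13 -1.04] op 0.001
ctrl-frame xy mm [  0.6 -10.9] F in ctrl [-0.35  5.39 -1.04]
```

Force jumped to 7.7 N at y≈-11, which is the end stop. Backing off and raising to look.

```bash
python3 -m crank '[{"tx":0,"ty":0,"tz":-0.6,"wx":0,"wy":0,"wz":0},{"tx":-0.3,"ty":0,"tz":-1.0,"wx":0,"wy":0,"wz":0},{"tx":-2.0,"ty":0,"tz":-1.0,"wx":0,"wy":0,"wz":0},{"tx":-3.0,"ty":0,"tz":-3.0,"wx":0,"wy":0,"wz":0},{"tx":-3.0,"ty":0,"tz":-3.0,"wx":0,"wy":0,"wz":0},{"tx":-2.0,"ty":0,"tz":-3.0,"wx":0,"wy":0,"wz":0},{"tx":0,"ty":0,"tz":-3.0,"wx":0,"wy":0,"wz":0},{"tx":0,"ty":0,"tz":-2.0,"wx":0,"wy":0,"wz":0},{"tx":0,"ty":0,"tz":0,"wx":0,"wy":0,"wz":0},{"tx":0,"ty":0,"tz":0,"wx":0,"wy":0,"wz":0}]' >/dev/null; python3 st.py 0 45 110
python3 - <<'E'
from fit import *
c=camera("top"); save(c,"top3.png",(145,150,250,230),7); P=cloud(c)
r,p=topfit(P,(150,150,240,225),(0.065,0.086)); print(r)
m=P[150:225,150:240]; s=m[(m[...,2]>0.09)&(m[...,2]<.11)]; print("lip",len(s),s.mean(0))
s0=camera("scene"); PS=cloud(s0);save(s0,"sc3.png",(230,80,345,225),4)
r,p=topfit(PS,(255,145,330,205),(0.066,0.086)); print("scene",r)
E
```

```text
t 6.78 pos [510.6 347.9 198.2] F [ 0.12  1.19 -0.47] op 0.000
ctrl-frame xy mm [ -0.4 163.2] F in ctrl [ 0.42  1.12 -0.47]
rotvec to align (y=+1X) [-0.003 -0.007 -0.001]
rotvec to align (y=-1X) [ 3.139e+00 -1.000e-03  1.100e-02]
tool y,z in world [0.97 0.25 0.  ] [ 0.25 -0.97 -0.01] in ctrl [ 1.    -0.003] [-0.003 -1.   ]
shift cm in tool [ 8.73  0.07 11.89]
((551.901611328125, 189.82489013671875), (134.1478271484375, 190.2538604736328), 14.70602035522461)
lip 34 [0.55872067 0.16512687 0.09906594]
scene ((552.9708251953125, 189.20919799804688), (132.6591796875, 195.2197723388672), 14.657825469970703)
```

View pics/top3.png

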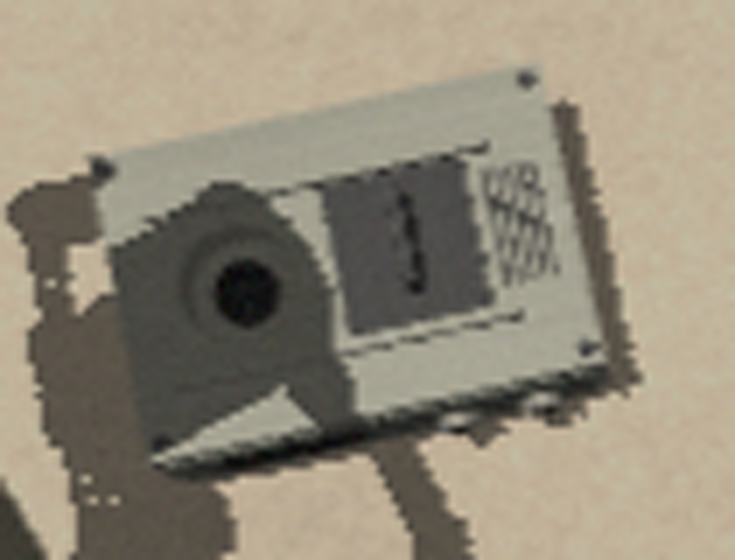

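View pics/sc3.png

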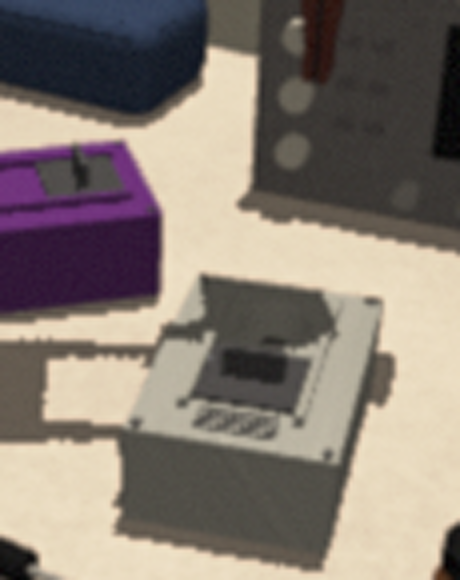

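Cover fully open (lip at y≈-25.8 mm), the black key visible at crop (247,292), unit not shifted. Verify the key's position by depth.

Run:
```python
from st import *
c=camera("top"); P=cloud(c); im=c["image"].sum(2)
m=(im<110); m[:183]=0;m[201:]=0;m[:,:172]=0;m[:,190:]=0
q=P[m]; q=q[(q[:,2]>.03)&(q[:,2]<.07)]; print(m.sum(),np.median(q,0)); d=q[:,:2].mean(0)-C; print(d@X,d@Y, q[:,2].mean())
```

```text
63 [0.54166276 0.23311221 0.05581291]
0.0003310468165828683 0.0446476347457273 0.055631610534205816
```

```bash
python3 -m crank '[{"tx":1.2,"ty":0,"tz":2.4,"wx":0,"wy":0,"wz":0},{"tx":1.5,"ty":0,"tz":2.4,"wx":0,"wy":0,"wz":0},{"tx":1.5,"ty":0,"tz":2.4,"wx":0,"wy":0,"wz":0},{"tx":1.5,"ty":0,"tz":2.0,"wx":0,"wy":0,"wz":0},{"tx":1.5,"ty":0,"tz":1.2,"wx":0,"wy":0,"wz":0},{"tx":0.5,"ty":0,"tz":0.6,"wx":0,"wy":0,"wz":0},{"tx":0,"ty":0,"tz":0,"wx":0,"wy":0,"wz":0},{"tx":0,"ty":0,"tz":0,"wx":0,"wy":0,"wz":0}]' >/dev/null; python3 st.py 0 45 100
```

```text
t 7.60 pos [539.8 226.3 114.5] F [-0.75  0.3   0.33] op 0.000
ctrl-frame xy mm [-2.7 38.2] F in ctrl [-0.65  0.48  0.33]
rotvec to align (y=+1X) [-0.017 -0.005  0.004]
rotvec to align (y=-1X) [3.125 0.006 0.007]
tool y,z in world [ 0.97  0.23 -0.  ] [ 0.23 -0.97 -0.  ] in ctrl [ 1.    -0.017] [-0.017 -1.   ]
shift cm in tool [ 1.46  0.27 -0.68]
```

```bash
python3 -m crank '[{"tx":0.3,"ty":0.14,"tz":-0.33,"wx":-0.017,"wy":0,"wz":0},{"tx":0.3,"ty":0.13,"tz":-0.33,"wx":0,"wy":0,"wz":0},{"tx":0,"ty":0,"tz":0,"wx":0,"wy":0,"wz":0},{"tx":0,"ty":0,"tz":0,"wx":0,"wy":0,"wz":0}]' >/dev/null; python3 st.py 0 45 58
```

```text
t 7.93 pos [541.6 236.2 111.1] F [-0.14  0.51 -0.84] op 0.000
ctrl-frame xy mm [ 1.6 47.3] F in ctrl [-0.01  0.52 -0.84]
rotvec to align (y=+1X) [ 0.003 -0.006 -0.   ]
rotvec to align (y=-1X) [-3.138  0.    -0.009]
tool y,z in world [0.97 0.25 0.  ] [ 0.25 -0.97 -0.01] in ctrl [1.    0.003] [ 0.003 -1.   ]
shift cm in tool [ 5.31 -0.16  0.26]
```

```bash
python3 -m crank '[{"tx":0.6,"ty":-0.07,"tz":0.12,"wx":0,"wy":0,"wz":0},{"tx":0.7,"ty":-0.07,"tz":0.1,"wx":0,"wy":0,"wz":0},{"tx":0.7,"ty":0,"tz":0,"wx":0,"wy":0,"wz":0},{"tx":0.5,"ty":0,"tz":0,"wx":0,"wy":0,"wz":0},{"tx":0,"ty":0,"tz":0,"wx":0,"wy":0,"wz":0},{"tx":0,"ty":0,"tz":0,"wx":0,"wy":0,"wz":0}]' >/dev/null; python3 st.py 0 45 58
```

```text
t 8.43 pos [540.3 235.6  83.9] F [0.82 0.81 0.93] op 0.000
ctrl-frame xy mm [ 0.2 47.1] F in ctrl [1.   0.57 0.93]
rotvec to align (y=+1X) [ 0.006 -0.006 -0.001]
rotvec to align (y=-1X) [-3.135e+00  2.000e-03 -9.000e-03]
tool y,z in world [0.97 0.26 0.  ] [ 0.26 -0.97 -0.01] in ctrl [1.    0.006] [ 0.006 -1.   ]
shift cm in tool [ 2.59 -0.02  0.22]
```

```bash
python3 -m crank '[{"tx":0.5,"ty":0,"tz":0.1,"wx":0.006,"wy":0,"wz":0},{"tx":0.6,"ty":0,"tz":0.1,"wx":0,"wy":0,"wz":0},{"tx":0.6,"ty":0,"tz":0,"wx":0,"wy":0,"wz":0},{"tx":0.4,"ty":0,"tz":0,"wx":0,"wy":0,"wz":0},{"tx":0,"ty":0,"tz":0,"wx":0,"wy":0,"wz":0},{"tx":0,"ty":0,"tz":0,"wx":0,"wy":0,"wz":0}]' >/dev/null; python3 st.py 0 45 49
```

```text
t 8.93 pos [540.8 233.2  60.2] F [ 0.61 -0.23 -0.57] op 0.000
ctrl-frame xy mm [ 0.  44.6] F in ctrl [ 0.53 -0.38 -0.57]
rotvec to align (y=+1X) [-0.001 -0.006 -0.001]
rotvec to align (y=-1X) [ 3.141e+00 -1.000e-03  9.000e-03]
tool y,z in world [0.97 0.25 0.  ] [ 0.25 -0.97 -0.01] in ctrl [ 1.    -0.001] [-0.001 -1.   ]
shift cm in tool [ 1.12 -0.   -0.03]
```

```bash
p(){ python3 st.py|head -2; }; python3 -m crank '[{"tx":0.3,"ty":0,"tz":0,"wx":0,"wy":0,"wz":0},{"tx":0.3,"ty":0,"tz":0,"wx":0,"wy":0,"wz":0}]' >/dev/null;p; python3 -m crank '[{"tx":0.2,"ty":0,"tz":0,"wx":0,"wy":0,"wz":0}]' >/dev/null;p; python3 -m crank '[{"tx":0.2,"ty":0,"tz":0,"wx":0,"wy":0,"wz":0}]' >/dev/null;p
```

```text
t 9.10 pos [541.2 233.4  54.6] F [-0.87 -0.07  1.16] op 0.000
ctrl-frame xy mm [ 0.5 44.7] F in ctrl [-0.86  0.16  1.16]
t 9.18 pos [541.2 233.3  52.7] F [-1.96 -0.44  3.25] op 0.000
ctrl-frame xy mm [ 0.5 44.7] F in ctrl [-2.01  0.06  3.25]
t 9.27 pos [541.2 233.3  51.1] F [-2.29 -0.44  4.73] op 0.000
ctrl-frame xy mm [ 0.5 44.7] F in ctrl [-2.33  0.14  4.73]
```

```bash
p(){ python3 st.py|head -2; }; python3 -m crank '[{"tx":0.2,"ty":0,"tz":0,"wx":0,"wy":0,"wz":0}]' >/dev/null;p; python3 -m crank '[{"tx":0.2,"ty":0,"tz":0,"wx":0,"wy":0,"wz":0}]' >/dev/null;p; python3 -m crank '[{"tx":0.15,"ty":0,"tz":0,"wx":0,"wy":0,"wz":0}]' >/dev/null;p
```

```text
t 9.35 pos [541.2 233.4  49.5] F [-1.67 -1.59  5.25] op 0.001
ctrl-frame xy mm [ 0.5 44.7] F in ctrl [-2.01 -1.12  5.25]
t 9.43 pos [541.3 233.4  49.1] F [-6.8  -3.1  14.81] op 0.001
ctrl-frame xy mm [ 0.6 44.7] F in ctrl [-7.36 -1.29 14.81]
t 9.52 pos [541.3 233.4  49.2] F [-5.13 -2.25  8.1 ] op 0.001
ctrl-frame xy mm [ 0.5 44.7] F in ctrl [-5.53 -0.89  8.1 ]
```

```bash
p(){ python3 st.py|head -2; }; python3 -m crank '[{"tx":0.1,"ty":0,"tz":0,"wx":0,"wy":0,"wz":0},{"tx":0.1,"ty":0,"tz":0,"wx":0,"wy":0,"wz":0},{"tx":0.1,"ty":0,"tz":0,"wx":0,"wy":0,"wz":0},{"tx":0.1,"ty":0,"tz":0,"wx":0,"wy":0,"wz":0}]' >/dev/null;p; python3 -m crank '[{"tx":0.1,"ty":0,"tz":0,"wx":0,"wy":0,"wz":0},{"tx":0.1,"ty":0,"tz":0,"wx":0,"wy":0,"wz":0},{"tx":0.1,"ty":0,"tz":0,"wx":0,"wy":0,"wz":0},{"tx":0.1,"ty":0,"tz":0,"wx":0,"wy":0,"wz":0}]' >/dev/null;p; python3 -m crank '[{"tx":0.1,"ty":0,"tz":0,"wx":0,"wy":0,"wz":0},{"tx":0.1,"ty":0,"tz":0,"wx":0,"wy":0,"wz":0},{"tx":0.1,"ty":0,"tz":0,"wx":0,"wy":0,"wz":0}]' >/dev/null;p
```

```text
t 9.85 pos [541.3 233.4  49.3] F [-3.53 -2.02  7.  ] op 0.001
ctrl-frame xy mm [ 0.5 44.7] F in ctrl [-3.93 -1.07  7.  ]
t 10.18 pos [541.3 233.3  49.3] F [-4.18 -1.12  5.83] op 0.000
ctrl-frame xy mm [ 0.5 44.7] F in ctrl [-4.33 -0.03  5.83]
t 10.43 pos [541.3 233.4  49.3] F [-3.71 -1.12  6.51] op 0.000
ctrl-frame xy mm [ 0.5 44.7] F in ctrl [-3.88 -0.15  6.51]
```

```bash
p(){ python3 st.py 0 45 110|head -2; };  python3 -m crank '[{"tx":0.15,"ty":0,"tz":0,"wx":0,"wy":0,"wz":0},{"tx":0.15,"ty":0,"tz":0,"wx":0,"wy":0,"wz":0}]' >/dev/null;p; python3 -m crank '[{"tx":-0.5,"ty":0,"tz":0,"wx":0,"wy":0,"wz":0},{"tx":-0.8,"ty":0,"tz":0,"wx":0,"wy":0,"wz":0},{"tx":-0.8,"ty":0,"tz":0,"wx":0,"wy":0,"wz":0},{"tx":0,"ty":0,"tz":0,"wx":0,"wy":0,"wz":0}]' >/dev/null; p
```

```text
t 10.60 pos [541.3 233.4  49.3] F [-5.33 -2.04  9.88] op 0.001
ctrl-frame xy mm [ 0.5 44.7] F in ctrl [-5.67 -0.63  9.88]
t 10.93 pos [541.8 233.6  72.3] F [ 0.41 -0.07 -0.36] op 0.000
ctrl-frame xy mm [ 1.1 44.8] F in ctrl [ 0.38 -0.18 -0.36]
```

```bash
python3 -m crank '[{"tx":-2.0,"ty":-0.1,"tz":0,"wx":0,"wy":0,"wz":0},{"tx":-2.5,"ty":0,"tz":0,"wx":0,"wy":0,"wz":0},{"tx":-1.5,"ty":0,"tz":0.6,"wx":0,"wy":0,"wz":0},{"tx":0,"ty":0,"tz":2.4,"wx":0,"wy":0,"wz":0},{"tx":0,"ty":0,"tz":2.4,"wx":0,"wy":0,"wz":0},{"tx":0,"ty":0,"tz":2.4,"wx":0,"wy":0,"wz":0},{"tx":0,"ty":0,"tz":1.6,"wx":0,"wy":0,"wz":0},{"tx":0,"ty":0,"tz":0,"wx":0,"wy":0,"wz":0},{"tx":0,"ty":0,"tz":0,"wx":0,"wy":0,"wz":0}]' >/dev/null;python3 st.py 0 -57 110
python3 - <<'E'
from fit import *
s0=camera("scene"); PS=cloud(s0);save(s0,"sc4.png",(230,80,345,225),4)
r,p=topfit(PS,(255,145,330,205),(0.066,0.086)); print("scene",r)
E
```

```text
t 11.68 pos [564.8 139.7 133.5] F [-0.2  -0.27  0.49] op 0.000
ctrl-frame xy mm [ -0.2 -51.9] F in ctrl [-0.26 -0.21  0.49]
rotvec to align (y=+1X) [ 0.003 -0.006 -0.012]
rotvec to align (y=-1X) [-3.139  0.018 -0.009]
tool y,z in world [0.97 0.25 0.01] [ 0.25 -0.97 -0.01] in ctrl [1.    0.003] [ 0.003 -1.   ]
shift cm in tool [ 2.34 -0.01  0.53]
scene ((552.4755249023438, 189.77542114257812), (133.4369659423828, 194.01028442382812), 14.703794479370117)
```

View pics/sc4.png

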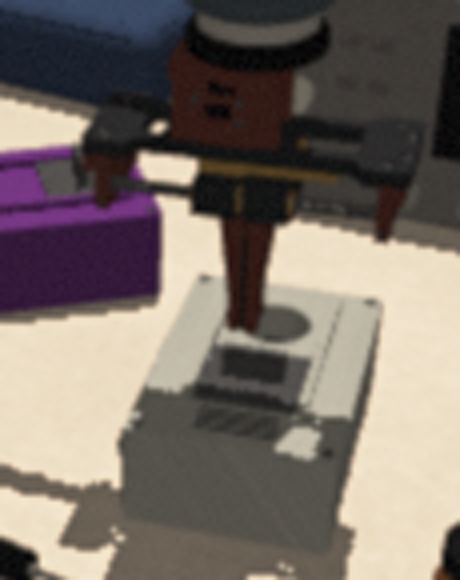

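The unit has stayed put (within ~0.5 mm), and the fingers hang in front of and above the lip at crop (245,325). Moving to y=-57 and down.

```bash
python3 -m crank '[{"tx":0.5,"ty":0,"tz":0.4,"wx":0,"wy":0,"wz":-0.01},{"tx":0.8,"ty":0,"tz":0.1,"wx":0,"wy":0,"wz":0},{"tx":0.8,"ty":0,"tz":0,"wx":0,"wy":0,"wz":0},{"tx":0,"ty":0,"tz":0,"wx":0,"wy":0,"wz":0},{"tx":0,"ty":0,"tz":0,"wx":0,"wy":0,"wz":0}]' >/dev/null;python3 st.py 0 -57 87
```

```text
t 12.15 pos [564.9 138.4 108.6] F [ 0.09 -0.7  -0.39] op 0.000
ctrl-frame xy mm [ -0.5 -53.2] F in ctrl [-0.08 -0.7  -0.39]
rotvec to align (y=+1X) [ 0.007 -0.007  0.002]
rotvec to align (y=-1X) [-3.134e+00 -2.000e-03 -1.100e-02]
tool y,z in world [ 0.97  0.26 -0.  ] [ 0.26 -0.97 -0.01] in ctrl [1.    0.007] [ 0.007 -1.   ]
shift cm in tool [2.16 0.05 0.39]
```

```bash
python3 -m crank '[{"tx":0.3,"ty":0,"tz":0.4,"wx":0.006,"wy":0,"wz":0},{"tx":0.7,"ty":0,"tz":0.1,"wx":0,"wy":0,"wz":0},{"tx":0.7,"ty":0,"tz":0,"wx":0,"wy":0,"wz":0},{"tx":0.3,"ty":0,"tz":0,"wx":0,"wy":0,"wz":0},{"tx":0,"ty":0,"tz":0,"wx":0,"wy":0,"wz":0}]' >/dev/null;python3 st.py 0 31 87
```

```text
t 12.57 pos [565.7 134.   85.8] F [-0.41  0.11 -0.3 ] op 0.000
ctrl-frame xy mm [ -0.8 -57.6] F in ctrl [-0.37  0.21 -0.3 ]
rotvec to align (y=+1X) [ 0.002 -0.007  0.003]
rotvec to align (y=-1X) [-3.14  -0.004 -0.011]
tool y,z in world [ 0.97  0.25 -0.  ] [ 0.25 -0.97 -0.01] in ctrl [1.    0.002] [ 0.002 -1.   ]
shift cm in tool [-0.05  0.1  -8.86]
```

```bash
python3 -m crank '[{"tx":-0.1,"ty":0.08,"tz":-0.5,"wx":0,"wy":0,"wz":0},{"tx":0,"ty":0,"tz":-0.5,"wx":0,"wy":0,"wz":0},{"tx":0,"ty":0,"tz":-0.5,"wx":0,"wy":0,"wz":0},{"tx":0,"ty":0,"tz":-0.5,"wx":0,"wy":0,"wz":0},{"tx":0,"ty":0,"tz":-0.5,"wx":0,"wy":0,"wz":0},{"tx":0,"ty":0,"tz":-0.5,"wx":0,"wy":0,"wz":0},{"tx":0,"ty":0,"tz":-0.5,"wx":0,"wy":0,"wz":0},{"tx":0,"ty":0,"tz":-0.5,"wx":0,"wy":0,"wz":0},{"tx":0,"ty":0,"tz":-0.5,"wx":0,"wy":0,"wz":0}]' >/dev/null;python3 st.py 0 31 87
```

```text
t 13.32 pos [554.4 180.5  87.2] F [-0.37 -0.87  0.05] op 0.001
ctrl-frame xy mm [-0.  -9.8] F in ctrl [-0.57 -0.75  0.05]
rotvec to align (y=+1X) [ 0.001 -0.004  0.003]
rotvec to align (y=-1X) [-3.141 -0.004 -0.007]
tool y,z in world [ 0.97  0.25 -0.  ] [ 0.25 -0.97 -0.  ] in ctrl [1.    0.001] [ 0.001 -1.   ]
shift cm in tool [ 0.03  0.01 -4.08]
```

```bash
python3 -m crank '[{"tx":0,"ty":0,"tz":-0.5,"wx":0,"wy":0,"wz":0},{"tx":0,"ty":0,"tz":-0.5,"wx":0,"wy":0,"wz":0},{"tx":0,"ty":0,"tz":-0.5,"wx":0,"wy":0,"wz":0},{"tx":0,"ty":0,"tz":-0.5,"wx":0,"wy":0,"wz":0},{"tx":0,"ty":0,"tz":-0.5,"wx":0,"wy":0,"wz":0},{"tx":0,"ty":0,"tz":-0.4,"wx":0,"wy":0,"wz":0}]' >/dev/null;python3 st.py 0 31 87;  python3 -m crank '[{"tx":0,"ty":0,"tz":-0.2,"wx":0,"wy":0,"wz":0},{"tx":0,"ty":0,"tz":-0.2,"wx":0,"wy":0,"wz":0}]' >/dev/null;python3 st.py 0 31 87|head -2
```

```text
t 13.82 pos [546.2 211.8  87.2] F [ 0.95 -1.68 -1.4 ] op -0.000
ctrl-frame xy mm [-0.1 22.6] F in ctrl [ 0.5  -1.86 -1.4 ]
rotvec to align (y=+1X) [ 0.001 -0.004  0.003]
rotvec to align (y=-1X) [-3.141 -0.004 -0.006]
tool y,z in world [ 0.97  0.25 -0.  ] [ 0.25 -0.97 -0.  ] in ctrl [1.    0.001] [ 0.001 -1.   ]
shift cm in tool [ 0.02  0.01 -0.84]
t 13.98 pos [545.  216.8  87.2] F [ 0.49 -2.27 -1.84] op 0.000
ctrl-frame xy mm [-0.1 27.7] F in ctrl [-0.1  -2.32 -1.84]
```

```bash
p(){ python3 st.py|head -2; };  python3 -m crank '[{"tx":0,"ty":0,"tz":-0.15,"wx":0,"wy":0,"wz":0}]' >/dev/null;p;  python3 -m crank '[{"tx":0,"ty":0,"tz":-0.1,"wx":0,"wy":0,"wz":0}]' >/dev/null;p; python3 -m crank '[{"tx":0,"ty":0,"tz":-0.1,"wx":0,"wy":0,"wz":0}]' >/dev/null;p
```

```text
t 14.07 pos [544.5 218.5  87.2] F [ 0.63 -1.8  -1.37] op 0.001
ctrl-frame xy mm [-0.1 29.5] F in ctrl [ 0.15 -1.9  -1.37]
t 14.15 pos [544.2 219.6  87.2] F [ 2.16 -4.22 -1.75] op 0.001
ctrl-frame xy mm [-0.1 30.6] F in ctrl [ 1.03 -4.63 -1.75]
t 14.23 pos [544.2 219.6  87.2] F [ 1.96 -7.17 -0.45] op 0.000
ctrl-frame xy mm [-0.1 30.7] F in ctrl [ 0.09 -7.43 -0.45]
```

Shut stop reached: 7.4 N at y=30.7 (expected ≈30.9). Retreating upward and checking.

```bash
python3 -m crank '[{"tx":0,"ty":0,"tz":0.5,"wx":0,"wy":0,"wz":0},{"tx":-0.3,"ty":0,"tz":0.6,"wx":0,"wy":0,"wz":0},{"tx":-2.0,"ty":0,"tz":0,"wx":0,"wy":0,"wz":0},{"tx":-3.0,"ty":0,"tz":0,"wx":0,"wy":0,"wz":0},{"tx":-3.0,"ty":0,"tz":-1.0,"wx":0,"wy":0,"wz":0},{"tx":-2.0,"ty":0,"tz":-3.0,"wx":0,"wy":0,"wz":0},{"tx":0,"ty":0,"tz":-3.5,"wx":0,"wy":0,"wz":0},{"tx":0,"ty":0,"tz":-3.5,"wx":0,"wy":0,"wz":0},{"tx":0,"ty":0,"tz":-3.0,"wx":0,"wy":0,"wz":0},{"tx":0,"ty":0,"tz":-2.0,"wx":0,"wy":0,"wz":0},{"tx":0,"ty":0,"tz":0,"wx":0,"wy":0,"wz":0},{"tx":0,"ty":0,"tz":0,"wx":0,"wy":0,"wz":0}]' >/dev/null; python3 st.py|head -2
python3 - <<'E'
from fit import *; from st import C,X,Y
c=camera("top"); save(c,"top5.png",s=1.5); P=cloud(c)
r,p=topfit(P,(150,150,240,225),(0.065,0.086)); print(r)
r,p=topfit(P,(280,170,365,235),(0.065,0.086)); print("sup",r)
m=P[150:225,150:240]; s=m[(m[...,2]>0.09)&(m[...,2]<.11)]; d=s[:,:2].mean(0)-C; print("lip",len(s),d@X,d@Y)
im=c["image"].astype(int); o=np.load("top0.npz")["im"].astype(int)
save(c,"top5c.png",(145,150,250,230),7)
s0=camera("scene"); save(s0,"sc5.png",s=1.5)
E
```

```text
t 15.23 pos [506.5 367.5 202.5] F [ 0.03 -0.24  0.77] op 0.000
ctrl-frame xy mm [  0.6 183.2] F in ctrl [-0.04 -0.24  0.77]
((551.788818359375, 189.65731811523438), (133.51638793945312, 190.32115173339844), 14.484696388244629)
sup ((524.1724853515625, -185.25831604003906), (133.4226837158203, 191.1123504638672), 3.618093967437744)
lip 36 5.900080877320459e-05 0.0440668522228962
```

View pics/top5.png

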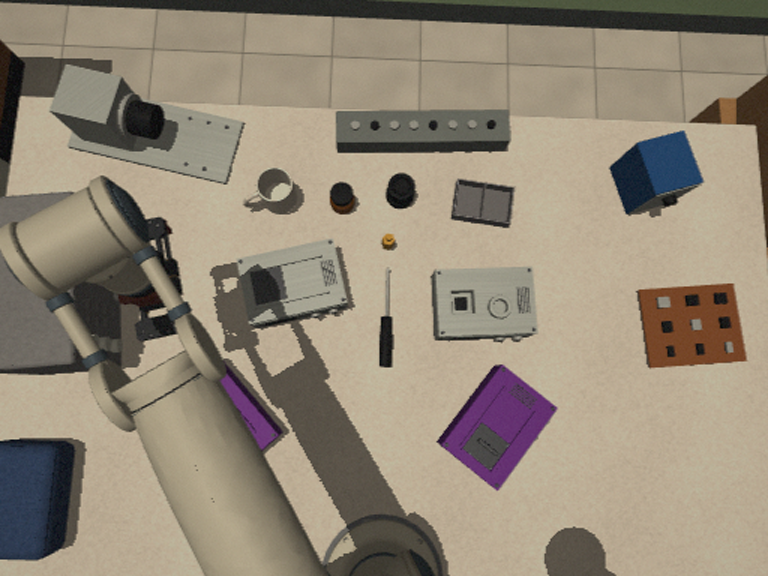

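View pics/sc5.png

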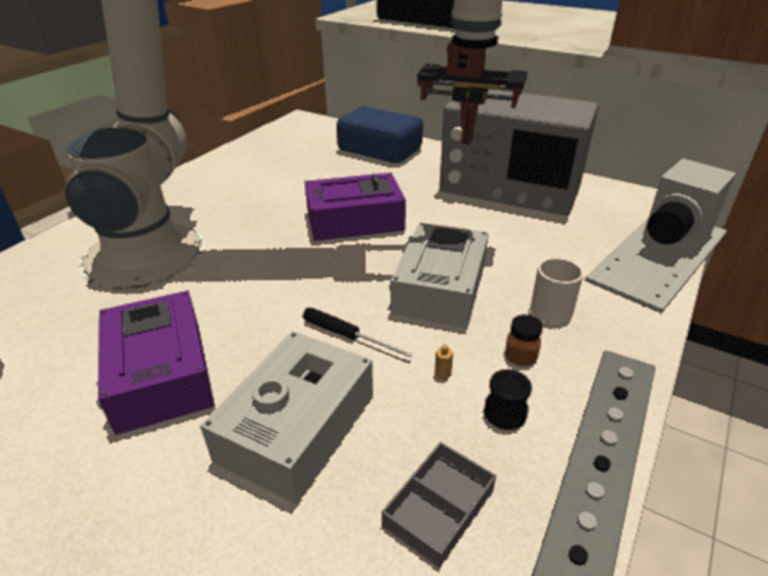

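View pics/top5c.png

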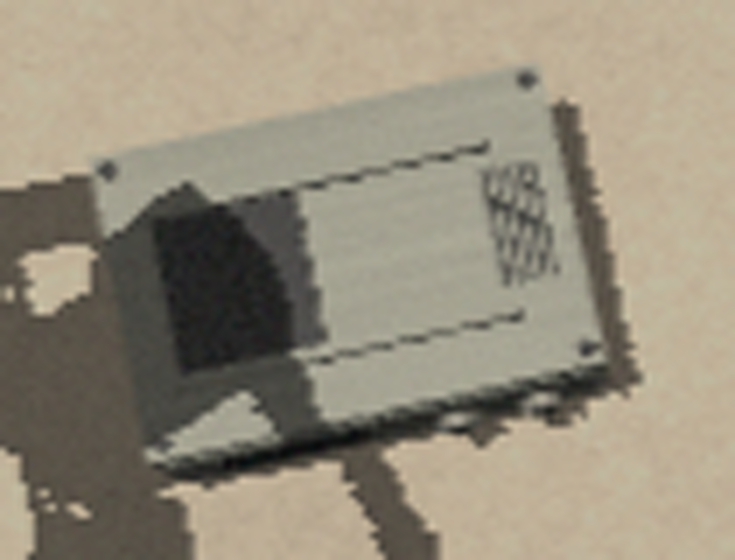

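The cover is shut: the lip moved from -25.8 to +44.1 mm, about 70 mm of travel. Both units and the bystanders show at their original pixels, and the arm is clear.

```bash
python3 -c "
from rig import *
print(finish_job())"
```

```text
the job is handed in; nothing more can be done
None
```

I reset the aluminium controller and handed the job in at about 15.4 s of the 58 s allowed. The hand-in reports no verdict.

- **Cover open:** I pushed it with closed fingertips to its end stop. The push force jumped from about 1.7 N to 7.7 N there, and the picture showed the well clear.
- **Key press:** I pressed the key until it would go no further, at z ≈ 49.2 mm (expected 49). I held it there for about 1.2 s at roughly 6 to 15 N, then let it up.
- **Cover shut:** I pushed it back to the shut stop, where the force rose to 7.4 N. The lip moved about 69.9 mm between open and shut, against 70 mm nominal.

**Last checks:**
- The controller's fitted pose agrees with the start to about 0.2 mm and 0.1°, and the supply's to about 0.15 mm.
- In the pictures, the loose items and look-alikes still stand where they were. I judged these by eye and did not measure them.
- The arm was clear of everything at hand-in.

**Slight disagreements:**
- The lip read 44.1 mm with the cover shut (nominal 45) and -25.8 mm with it open (nominal -25). That is a constant camera offset of just under 1 mm.
- A sideways wrist force of up to about 7 N showed while I pressed the key. The unit did not shift measurably.
- I did not see the key come back up, because the cover was closed over it. The force on the tool fell to zero as I lifted off.

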